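Shut and lock the feeder drive's access cover

TASK

Push the ajar green cover of the feeder drive housing fully shut with the fingertips. Then, with a fingertip in each slot, turn both of its quarter-turn fasteners clockwise as far as they go so that the cover is locked, and take the hand away. Do not lift the cover, do not turn the fasteners before it is shut, and leave all the loose things around it where they are.

Things in the scene. Friction and masses are not known exactly. Their poses are not given: they have to be found in the camera images.
- housing: Fixed grey feeder drive housing, 300 mm wide (y), 85 mm high; x points away from the cover's free front edge, z up. Yaw within 20 degrees. Origin on the table under the middle of the shut cover (front edge x = -107.5 mm, hinge line x = 107.5 mm). Fastener centres, cover shut: x = -52.5, y = 85 and -85 mm. Behind the hinge: a deck 100 mm deep with a motor (64 mm high) and a jar.
- cover (a joint): Green hinged access cover, a plate 215 mm (x) by 300 mm (y), 10 mm thick, hinged at its far (+x) edge; the edge near the robot rises. Value in rad: 0 = shut flat on the housing (outer face 95 mm above the table); starts ajar at 0.22 to 0.45. A stiff hinge holds it at any angle; 1 to 4 N down near the front edge moves it, and it stays shut.
- press_spot (a point): A plain flat place on the cover's outer face to push on, half-way between the two fasteners, 180 mm from the hinge line and 35 mm from the front edge; 68 mm of bare plate lie between the rings here. z is the outward normal of the cover.
- fastener_left (a joint): Left of two equal quarter-turn fasteners (+y side): a slotted aluminium disc in the cover. Value = rad turned clockwise seen from above: 0 = unlocked, slot parallel to the cover's front edge; 1.571 = hard stop, locked, slot square to that edge. Starts at 0 to 0.35. Steady friction of 0.10 N m; stays where it is left. The slot is wide, so the fingertips must go some 20 degrees past the quarter turn to reach the stop.
- fastener_right (a joint): Right of two equal quarter-turn fasteners (-y side): a slotted aluminium disc in the cover. Value = rad turned clockwise seen from above: 0 = unlocked, slot parallel to the cover's front edge; 1.571 = hard stop, locked, slot square to that edge. Starts at 0 to 0.35. Steady friction of 0.10 N m; stays where it is left. The slot is wide, so the fingertips must go some 20 degrees past the quarter turn to reach the stop.
- slot_left (a point): Centre of the left fastener's slot floor, on its axis, 2 mm above the cover's face (97 mm above the table when shut). Slot 38 mm wide, 16 mm deep, dark floor, right across the 88 mm disc; a fixed dark ring (102 mm outside, level with the disc's top) closes its ends. Frame turns with the disc: y along the slot, z out of it. Shut fingertips 24 mm off centre, swept clockwise round it, turn it.
- slot_right (a point): Centre of the right fastener's slot floor, on its axis, 2 mm above the cover's face (97 mm above the table when shut). Slot 38 mm wide, 16 mm deep, dark floor, right across the 88 mm disc; a fixed dark ring (102 mm outside, level with the disc's top) closes its ends. Frame turns with the disc: y along the slot, z out of it. Shut fingertips 24 mm off centre, swept clockwise round it, turn it.
- jar: Bystander: loose clear jar with black lid, 48 mm across, 55 mm high, on the rear deck behind the hinge. Origin at centre of underside.
- pin_tray: Bystander: loose white tray of steel pins, 140 x 100 mm, 50 mm high, right of the housing. Origin at centre of underside.
- oil_bottle: Bystander: loose yellow oil bottle, 52 mm across, 130 mm high, left of the housing. Origin at centre of underside.
- screwdriver: Bystander: loose screwdriver 190 mm long lying in front of the housing. Origin on its underside.
- wrench: Bystander: loose wrench 160 mm long lying left of the housing. Origin on its underside.
- bushing: Bystander: loose brass bushing, 38 mm across, 45 mm high, standing in front of the housing, to the right. Origin at centre of underside.
- spare_gear: Bystander: loose steel ring, 70 mm across, 16 mm high, lying right of the housing. Origin at centre of underside.

How it is judged (in metres and radians):
On the way, in this order (a step that is already met when the one before it is completed fails the run):
1. the cover is shut (value of joint cover below 0.03 rad), for 0.2 s.
2. both fasteners are turned to the locked position, cover shut (value of joint cover below 0.03 rad and value of joint each of fastener_left, fastener_right above 1.45 rad), for 0.2 s.
At the end, for the whole second after the job is handed in: The cover is shut (within 0.03 rad), both fasteners are turned to their locked stop (beyond 1.45 of 1.571 rad), and every loose bystander is within 25 mm of where it stood (all of step 2 and distance of each of jar, pin_tray, oil_bottle, screwdriver, wrench, bushing, spare_gear from where it was at the start of the episode below 0.025 m); the robot touches nothing.
It fails at once if the cover is lifted further open (beyond 0.6 rad) (value of joint cover above 0.6 rad).
It fails at once if a fastener is turned towards lock (beyond 0.6 rad) while the cover is still open (more than 0.1 rad) (value of joint cover above 0.1 rad and value of joint any of fastener_left, fastener_right above 0.6 rad).
It fails at once if a loose bystander is lifted or moved more than 25 mm (distance of any of jar, pin_tray, oil_bottle, screwdriver, wrench, bushing, spare_gear from where it was at the start of the episode above 0.025 m).
It also fails if it takes over 58 s, if anything falls off the work surface, if the arm or the gripper's body presses on something with over 40 N, if the wrist force passes 120 N, or if a joint passes its speed limit or range.

ROBOT

A 6-joint arm with a two-finger parallel gripper is mounted at the origin on the work surface. World frame = base frame: x ahead of the robot, y to its left, z up, the work surface at z = 0. Lengths are in mm, angles in rad, forces in N, time in s.
With the tool pointing down it reaches from about 300 to 875 mm from the base axis. Payload 6.4 kg.
Tool frame: the origin (TCP) lies between the finger pads; the fingertips stand 19 mm ahead of it and the grasp point (between the pads) is the TCP (r.tip_reach is the distance from the TCP to the fingertips, in mm); x points along the fingers, y is the direction in which the jaws open and shut, and the axes are right-handed (so a half turn about x gives the same grasp; the last joint's range is limited). The gripper opens to 85 mm and grips with 20 to 120 N. Pads are 22 mm wide; open, the fingers measure 114 mm over their backs; the gripper's body (76 mm by 85 mm) begins 54 mm behind the grasp point. The pads swing forward as they close: fully open they stand 13 mm farther back than shut.
Start: joints at [0.932, 0.181, 1.607, -0, 1.354, -0.206], TCP at [241.154, 522.002, 250.288] pointing down, gripper open.
Joint ranges: [-2.99, 2.99], [-0.89, 2.07], [0.3, 2.58], [-1.14, 4.28], [0, 2.63], [-3.12, 3.12]. Speed limits (rad/s): [2.57, 2.57, 3.01, 3.14, 3.14, 3.14].

INTERFACE

Orientations are given as a unit quaternion [x, y, z, w].
In Python, from rig import r, optics gives the robot as it stands. Calls block until the motion is done:
- r.move_ptp(position, orientation): joint-space move of the TCP to a pose.
- r.servo_line(position, ori=None, vel=150, f_stop=None): straight line of the TCP; ori=None keeps the orientation; vel is the mean speed in mm/s. With f_stop (N) it stops when the force on the tool has changed by that much, and returns True; else False.
- r.goto_joints(angles): joint-space move.
- r.command_gripper(opening, force=None): opening from 0.0 (shut) to 1.0 (fully open); force is the grip in N (None keeps the last); returns when the fingers have stopped.
- r.pause(seconds).
- r.solve_ik(position, orientation): joint angles nearest the present ones, or None.
- r.state(): the state.
- optics.snapshot(name): name is "side" or "top" or "wrist"; returns the picture (480x640x3 uint8, blue, green, red); there is no depth.
- optics.camera_info(name): a dict with "K" (3x3 intrinsics, pixels), "k1" (the pictures are not rectified: a ray, as slopes to the right and down, at radius r is drawn at 1 + k1 r^2 times it, then the intrinsics apply), "xyz" and "attitude" of the camera in the world. Camera axes: x right, y down, z forward; pixel columns grow to the right and rows downward; lengths in mm; the calibration is good to about 2 mm. A picture is of the moment at which its call begins: read the wrist's pose just before it. camera_info takes no time and is no camera call; for the wrist camera it gives the pose at the moment of the call.
A pose or a line that the arm cannot do raises r.Unreachable and nothing moves.
- r.sign_off(): hands the job in, once; it reports no verdict.
Trained networks look in the newest picture that a camera, given by its name, has taken for a name from the list of things; names that differ only in an ending like _2 or _b are one class to them, and where a whole thing is asked for, a point or a joint stands for the part that bears it (a point fixed in the world has none). Each returns a list of dicts, best first, with "conf" (0 to 1); they miss things now and then, are a little off and sometimes report something else, mostly with a low value. They report only what shows in the picture. A call takes as long as a camera call.
- optics.boxes_of(camera, query): "location" ([x, y, z] in mm, in the coordinates of the camera as it stood for that picture, good to about 4 mm: the middle of the surface that is visible of it).
- optics.mark_of(camera, query): "location" ([x, y, z] in mm, in the coordinates of the camera as it stood for that picture, good to about 4 mm: a listed point, or the origin of a listed thing).
The state is a dict: "t": time; "joint_pos": joint angles; "qd": joint speeds; "tau": joint torques, N m; "position": TCP position; "tool_rot": TCP orientation; "contact_force": force on the tool from outside, world axes, zero at the start; "wrist_torque": the same for the moment, N m; "width": opening from 0.0 (shut) to 1.0 (fully open).
Only numpy, scipy, OpenCV 4.12 (cv2) and the standard library are available. Lean on these libraries where they do the work, as an engineer would, in place of code of your own. Each camera call takes 0.05 s, during which the arm holds its last target.

## Working session

There is one attempt and no reset: what is moved stays moved. The work goes in short steps, each a Python script; the robot and the scene stay as the last script left them, time stands still between calls to the robot, and variables do not carry over. Pictures are saved under pics/ and viewed, and the job is handed in when it is done.

```bash
ls; mkdir -p pics; python3 - <<'E'
from rig import r, optics
import cv2,numpy as np
s=r.state(); print(s)
print(r.tip_reach)
for c in ["top","side","wrist"]:
    im=optics.snapshot(c); cv2.imwrite(f"pics/{c}0.png",im)
    print(c,optics.camera_info(c))
    for q in ["housing","press_spot","slot_left","slot_right","cover"]:
        for d in optics.mark_of(c,q)[:2]: print(c,q,d)
E
```

```text
pics
{'t': 0.0, 'joint_pos': array([ 9.31674627e-01,  1.81532213e-01,  1.60799396e+00,  2.40617905e-06,
        1.35376536e+00, -2.06314012e-01]), 'qd': array([-8.41730485e-05,  1.87271674e-04,  5.32075780e-04, -5.45425617e-04,
       -1.46152612e-05, -1.77091043e-03]), 'tau': array([ 6.97879059e-04, -4.44882810e+01, -3.51335621e+01, -2.85796132e-04,
        9.18465375e-03, -6.34581156e-06]), 'position': array([240.85190179, 521.57264765, 249.39585598]), 'tool_rot': array([ 0.15128177,  0.69086105, -0.15237664,  0.69036671]), 'contact_force': array([ 0.49393574, -0.12608316, -0.48881468]), 'wrist_torque': array([ 0.03766644,  0.02906106, -0.01346724]), 'width': 0.9959955582581189}
19.0
top {'K': array([[472.22450065,   0.        , 307.75893937],
       [  0.        , 472.22450065, 236.64041491],
       [  0.        ,   0.        ,   1.        ]]), 'k1': -0.09080090221338424, 'xyz': array([ 470.50396968,   20.60169261, 1126.09900196]), 'attitude': array([-0.69913339,  0.713795  , -0.02376621,  0.0338284 ])}
top housing {'location': [103.1, -1.0, 1126.0], 'conf': 0.71}
top housing {'location': [255.9, 129.4, 1119.5], 'conf': 0.19}
top press_spot {'location': [108.5, 34.3, 956.1], 'conf': 0.88}
top slot_left {'location': [28.6, 41.1, 959.1], 'conf': 0.79}
top slot_right {'location': [194.0, -3.5, 961.2], 'conf': 0.96}Traceback (most recent call last):
  File "<stdin>", line 9, in <module>
ValueError: it knows: bushing, housing, jar, oil_bottle, pin_tray, press_spot, screwdriver, slot_left, slot_right, spare_gear, wrench
```

```bash
cat > h.py <<'E'
from rig import r, optics
import cv2,numpy as np
from scipy.spatial.transform import Rotation as R
def snap(c,fn=None):
    i=optics.camera_info(c); im=optics.snapshot(c)
    if fn: cv2.imwrite("pics/"+fn,im)
    return i,im
def w(i,p): return R.from_quat(i['attitude']).apply(p)+i['xyz']
def marks(c,i,qs,n=2):
    o={}
    for q in qs:
        L=optics.mark_of(c,q)
        o[q]=[(np.round(w(i,d['location']),1),d['conf']) for d in L[:n]]
        for a in o[q]: print(c,q,a)
    return o
def px(i,P):
    p=R.from_quat(i['attitude']).inv().apply(np.atleast_2d(P)-i['xyz']); s=p[:,:2]/p[:,2:]
    s=s*(1+i['k1']*(s**2).sum(1,keepdims=True)); return s@i['K'][:2,:2].T+i['K'][:2,2]
def ray(i,uv,z):
    k=i['K'];d=np.array([[i['k1'],0,0,0]],float)
    s=cv2.undistortPoints(np.array([[uv]],float),k,np.array([i['k1'],0,0,0.]))[0,0]
    v=R.from_quat(i['attitude']).apply([s[0],s[1],1]); return i['xyz']+v*(z-i['xyz'][2])/v[2]
E
python3 - <<'E'
from h import *
for c in ["top","side","wrist"]:
    i,im=snap(c,c+"1.png")
    marks(c,i,["housing","press_spot","slot_left","slot_right"]+(["jar","oil_bottle","bushing","screwdriver","wrench","pin_tray","spare_gear"] if c=="top" else []))
E
```

```text
top housing (array([564.6, -68.6,   2.4]), 0.96)
top press_spot (array([512.2, -78.5, 174.5]), 0.96)
top press_spot (array([687.3,  30. ,  87.5]), 0.33)
top slot_left (array([503.6,   4.9, 165. ]), 0.74)
top slot_right (array([ 546.5, -159.3,  163.1]), 0.96)
top slot_right (array([ 697.1, -290.1,    3.6]), 0.25)
top jar (array([691. ,  26. ,  86.1]), 0.68)
top jar (array([483.8, 202.8,  -0.8]), 0.44)
top oil_bottle (array([597.2, 185.8,   2.3]), 0.69)
top bushing (array([ 430.5, -217.7,   -0.6]), 0.54)
top screwdriver (array([386.7, -63.2,   0.9]), 0.73)
top screwdriver (array([593.8, 183.8,   4.1]), 0.39)
top wrench (array([488.8, 205.2,   0.7]), 0.71)
top pin_tray (array([ 530.2, -345.8,    3.9]), 0.74)
top spare_gear (array([ 696.8, -287. ,    1.2]), 0.84)
side housing (array([ 5.607e+02, -6.530e+01, -2.000e-01]), 0.88)
side press_spot (array([510.7, -77.5, 169.5]), 0.81)
side slot_left (array([510.8,   7.7, 160.7]), 0.7)
side slot_right (array([ 549.9, -154.8,  159.8]), 0.93)
side slot_right (array([488.4, 198.7,  -1.6]), 0.48)
```

View pics/top0.png

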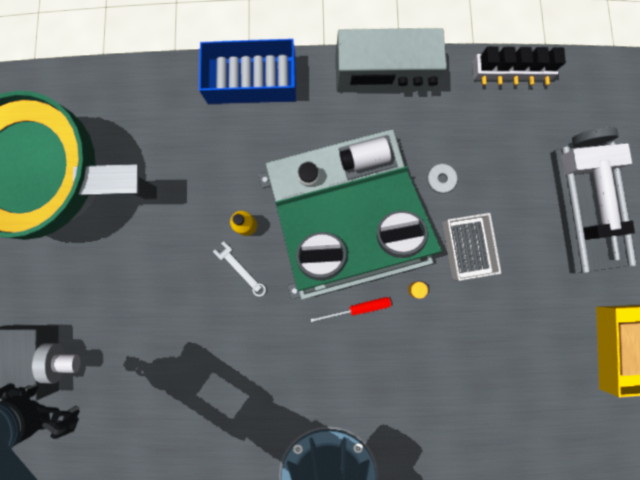

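```bash
ls pics
```

```text
side1.png
top0.png
top1.png
wrist1.png
```

View pics/side1.png

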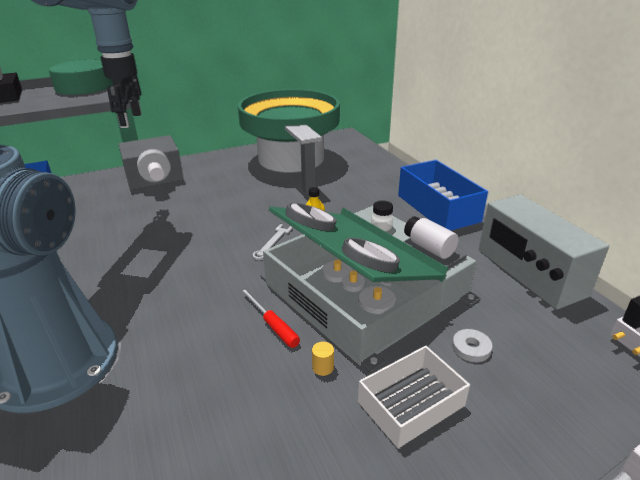

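```bash
python3 - <<'E'
from h import *
i=optics.camera_info("top")
im=cv2.imread("pics/top1.png")
# fit yaw: rear deck corners (z=85)
c=im[110:320,240:470]; cv2.imwrite("pics/topcrop.png",cv2.resize(c,None,fx=2.8,fy=2.8,interpolation=cv2.INTER_CUBIC))
for yaw in (13,14.5,16):
    y=np.radians(yaw); Rz=R.from_euler('z',y)
    o=np.array([562.5,-67,0]); P=[[207.5,150,85],[207.5,-150,85],[107.5,150,95],[107.5,-150,95]]
    print(yaw,px(i,Rz.apply(P)+o).round(1).tolist())
E
```

```text
13 [[265.7, 160.0], [394.3, 128.0], [275.9, 201.8], [406.9, 169.0]]
14.5 [[263.8, 162.2], [391.5, 127.0], [275.1, 203.8], [405.2, 167.6]]
16 [[261.9, 164.5], [388.7, 126.0], [274.3, 205.9], [403.5, 166.3]]
```

View pics/topcrop.png

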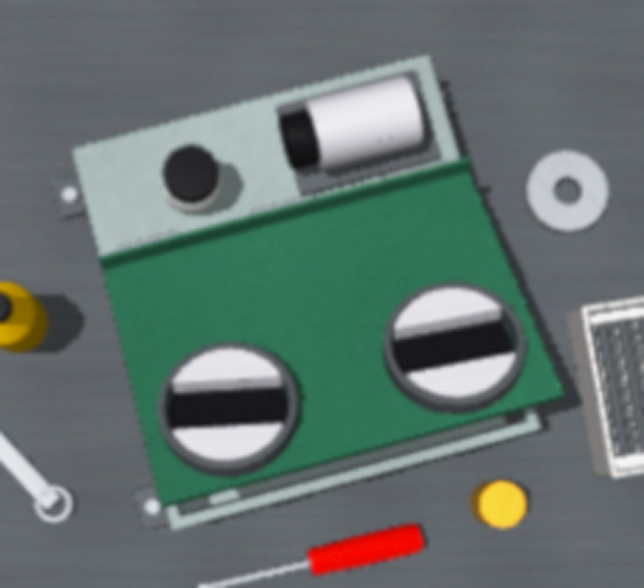

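```bash
cat >> h.py <<'E'
YAW=np.radians(13.6); O=np.array([560.5,-67.5,0.])
def L(x,y,z): return R.from_euler('z',YAW).apply([x,y,z])+O
def down(a):
    y=np.array([np.cos(a),np.sin(a),0]); x=np.array([0,0,-1.]); return R.from_matrix(np.c_[x,y,np.cross(x,y)]).as_quat()
E
python3 - <<'E'
from h import *
print("start a",np.degrees(np.arctan2(*R.from_quat(r.state()['tool_rot']).as_matrix()[[1,0],1])))
for a in range(0,360,30):
    q=[r.solve_ik(L(-52.5,s*85,125),down(np.radians(a))) for s in(1,-1)]
    print(a,[None if k is None else k.round(2) for k in q])
E
```

```text
start a 65.20314314889232
0 [array([-0.24,  0.15,  1.92, -0.  ,  1.07, -0.24]), array([-0.51,  0.28,  1.76, -0.  ,  1.1 , -0.51])]
30 [array([-0.24,  0.15,  1.92, -0.  ,  1.07, -0.76]), array([-0.51,  0.28,  1.76, -0.  ,  1.1 , -1.04])]
60 [array([-0.24,  0.15,  1.92, -0.  ,  1.07, -1.28]), array([-0.51,  0.28,  1.76, -0.  ,  1.1 , -1.56])]
90 [array([-0.24,  0.15,  1.92, -0.  ,  1.07, -1.81]), array([-0.51,  0.28,  1.76, -0.  ,  1.1 , -2.08])]
120 [array([-0.24,  0.15,  1.92, -0.  ,  1.07, -2.33]), array([-0.51,  0.28,  1.76, -0.  ,  1.1 , -2.61])]
150 [array([-0.24,  0.15,  1.92, -0.  ,  1.07, -2.86]), None]
180 [array([-0.24,  0.15,  1.92, -0.  ,  1.07,  2.9 ]), array([-0.51,  0.28,  1.76, -0.  ,  1.1 ,  2.63])]
210 [array([-0.24,  0.15,  1.92, -0.  ,  1.07,  2.38]), array([-0.51,  0.28,  1.76, -0.  ,  1.1 ,  2.11])]
240 [array([-0.24,  0.15,  1.92, -0.  ,  1.07,  1.86]), array([-0.51,  0.28,  1.76, -0.  ,  1.1 ,  1.58])]
270 [array([-0.24,  0.15,  1.92, -0.  ,  1.07,  1.33]), array([-0.51,  0.28,  1.76, -0.  ,  1.1 ,  1.06])]
300 [array([-0.24,  0.15,  1.92, -0.  ,  1.07,  0.81]), array([-0.51,  0.28,  1.76, -0.  ,  1.1 ,  0.54])]
330 [array([-0.24,  0.15,  1.92, -0.  ,  1.07,  0.29]), array([-0.51,  0.28,  1.76, -0.  ,  1.1 ,  0.01])]
```

```bash
python3 - <<'E'
from h import *
r.command_gripper(0.0,40)
r.move_ptp(L(-62,0,290),down(YAW))
print(r.state()['contact_force'],r.state()['t'])
r.servo_line(L(-62,0,200),vel=120)
h=r.servo_line(L(-68,0,125),vel=70,f_stop=25); s=r.state();print(h,s['position'],s['contact_force'])
h=r.servo_line(L(-70,0,108),vel=25,f_stop=15); s=r.state();print(h,s['position'],s['contact_force'],s['t'])
snap("side","side2.png")
E
```

```text
[ 0.1804549   0.19685888 -0.68982181] 4.4583
False [494.80526592 -83.61358867 125.39139301] [ 0.19506675 -0.33029849  0.21372203]
True [493.60280352 -83.9281776  113.98050063] [-1.83757657  0.08595812  7.0252457 ] 7.0917
```

View pics/side2.png

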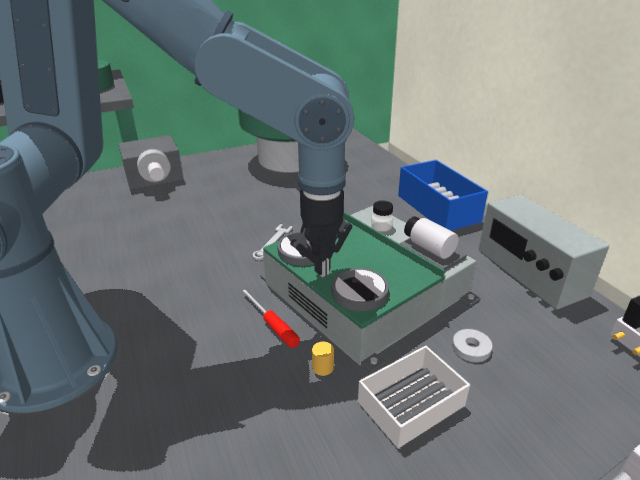

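```bash
python3 - <<'E'
from h import *
r.pause(0.3)
r.servo_line(L(-75,0,300),vel=200)
for c in ["wrist","top","side"]:
    i,im=snap(c,c+"3.png"); marks(c,i,["slot_left","slot_right","press_spot","housing"],1)
    for s in(1,-1): print(c,px(i,L(-52.5,s*85,97)).round(1))
    np.save("pics/%s3.npy"%c,i,allow_pickle=True)
E
```

```text
wrist slot_left (array([490.4,  -2. ,  96. ]), 0.64)
wrist slot_right (array([ 534.5, -163.5,   99.4]), 0.84)
wrist press_spot (array([488.6, -85.5,  95.1]), 0.7)
wrist housing (array([561.2, -67.4,  -5.2]), 0.69)
wrist [[340.1 123.4]]
wrist [[336.7 289.9]]
top slot_left (array([487.5,   2. ,  99.5]), 0.93)
top [[322.9 266.2]]
top [[398.1 246.2]]
side slot_left (array([489.3,   2.6,  96.4]), 0.7)
side slot_right (array([ 529.8, -160.9,   92.8]), 0.83)
side press_spot (array([489.9, -81.7,  95.6]), 0.91)
side housing (array([561.7, -63. ,   3.1]), 0.9)
side [[302.5 249.9]]
side [[358.8 291.5]]
```

View pics/wrist3.png

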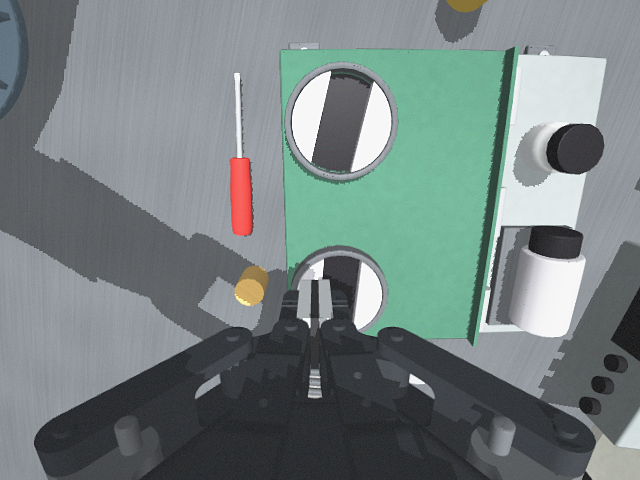

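View pics/top3.png

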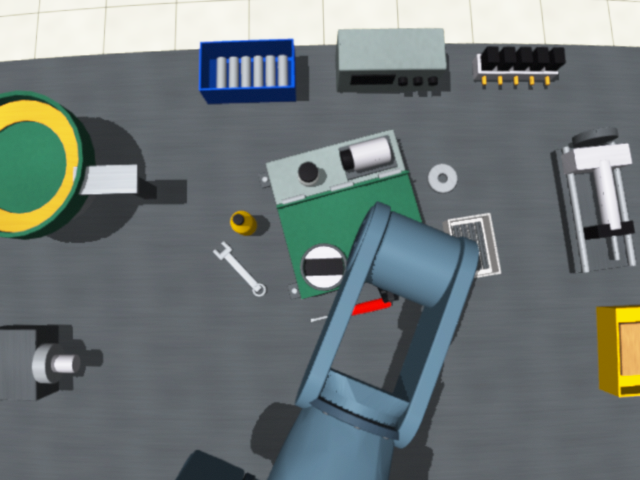

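```bash
cat >> h.py <<'E'
def turn(C,v0,v1=np.radians(90+32),z=120.5,rad=24):
    pos=lambda v,z:np.array([C[0]+rad*np.cos(YAW+np.pi/2-v),C[1]+rad*np.sin(YAW+np.pi/2-v),z])
    ori=lambda v:down(YAW+np.pi/2-v)
    r.move_ptp(pos(v0,190),ori(v0)); f0=r.state()['contact_force']
    hit=r.servo_line(pos(v0,z),vel=80,f_stop=10)
    s=r.state(); print("in",hit,s['position'],s['contact_force']-f0,s['t'])
    if hit: return False
    v=v0
    while v<v1:
        v=min(v+np.radians(8),v1); h=r.servo_line(pos(v,z),ori(v),vel=25,f_stop=25)
        s=r.state(); f=s['contact_force']-f0; d=s['position'][:2]-C[:2]
        u=np.array([-d[1],d[0]])/np.linalg.norm(d)
        print("cmd %.0f act %.1f r %.1f  Ft %.1f Fr %.1f Fz %.1f t %.1f"%(np.degrees(v),np.degrees(YAW+np.pi/2-np.arctan2(d[1],d[0])),np.linalg.norm(d),f[:2]@u,f[:2]@d/np.linalg.norm(d),f[2],s['t']),h)
        if h or f[:2]@u>30: break
    return True
E
python3 - <<'E'
from h import *
if turn(L(-52.5,85,0),0.24):
    r.pause(0.1)
    i,im=snap("side","side4.png")
E
```

```text
in False [490.00156839  26.71361226 120.97461814] [-0.11530475  0.26413886 -0.5948056 ] 11.325
cmd 22 act 22.7 r 24.0  Ft 1.2 Fr 1.0 Fz -0.2 t 11.6 False
cmd 30 act 29.7 r 24.0  Ft 0.5 Fr 0.4 Fz -0.5 t 11.9 False
cmd 38 act 36.3 r 23.9  Ft 3.5 Fr -0.4 Fz 0.8 t 12.2 False
cmd 46 act 44.6 r 23.8  Ft 4.2 Fr -1.3 Fz 0.0 t 12.5 False
cmd 54 act 53.1 r 23.8  Ft 3.6 Fr -1.5 Fz -0.4 t 12.8 False
cmd 62 act 61.3 r 23.8  Ft 3.8 Fr -2.5 Fz -0.8 t 13.1 False
cmd 70 act 69.3 r 23.8  Ft 3.3 Fr -1.5 Fz -1.3 t 13.4 False
cmd 78 act 77.5 r 23.8  Ft 3.7 Fr -2.2 Fz -1.4 t 13.7 False
cmd 86 act 85.5 r 23.9  Ft 3.4 Fr -1.7 Fz -1.3 t 13.9 False
cmd 94 act 93.5 r 23.9  Ft 4.1 Fr -2.8 Fz -1.9 t 14.2 False
cmd 102 act 101.5 r 23.9  Ft 3.0 Fr -2.5 Fz -2.3 t 14.5 False
cmd 110 act 107.1 r 24.2  Ft 8.8 Fr -2.9 Fz -2.7 t 14.8 False
cmd 118 act 108.3 r 24.4  Ft 21.8 Fr -0.4 Fz -1.8 t 15.1 False
cmd 122 act 108.8 r 24.3  Ft 28.6 Fr 0.5 Fz -0.5 t 15.4 False
```

```bash
cat >> h.py <<'E'
def leave(C,v=np.radians(96),rad=24):
    b=YAW+np.pi/2-v; p=np.array([C[0]+rad*np.cos(b),C[1]+rad*np.sin(b),120.5])
    r.servo_line(p,down(b),vel=25); print("rel",r.state()['contact_force'])
    p[2]=210; r.servo_line(p,vel=120)
E
python3 - <<'E'
from h import *
leave(L(-52.5,85,0))
if turn(L(-52.5,-85,0),0.14):
    leave(L(-52.5,-85,0))
    r.servo_line(L(-75,0,300),down(YAW),vel=150)
for c in("wrist","side"): snap(c,c+"5.png")
print(r.state()['t'])
E
```

```text
rel [-0.65484644  0.49856671  0.46599424]
in False [ 527.56652297 -138.82404852  121.04397174] [ 0.65439663 -0.22617602  0.36247269] 19.6
cmd 16 act 17.0 r 23.8  Ft 0.1 Fr -0.8 Fz -0.7 t 19.9 False
cmd 24 act 24.0 r 24.0  Ft -0.1 Fr -0.3 Fz -0.4 t 20.2 False
cmd 32 act 30.7 r 24.0  Ft 3.8 Fr 0.1 Fz 0.7 t 20.5 False
cmd 40 act 38.9 r 23.9  Ft 3.8 Fr -1.0 Fz 0.4 t 20.8 False
cmd 48 act 47.3 r 23.9  Ft 1.9 Fr -1.0 Fz -0.4 t 21.1 False
cmd 56 act 55.6 r 23.9  Ft 2.6 Fr -0.8 Fz -1.3 t 21.4 False
cmd 64 act 63.7 r 24.0  Ft 2.8 Fr -0.3 Fz -1.2 t 21.6 False
cmd 72 act 71.7 r 23.9  Ft 2.8 Fr -1.2 Fz -1.6 t 21.9 False
cmd 80 act 79.8 r 24.0  Ft 2.6 Fr -0.2 Fz -2.1 t 22.2 False
cmd 88 act 87.8 r 23.9  Ft 2.7 Fr -0.5 Fz -1.8 t 22.5 False
cmd 96 act 95.8 r 23.9  Ft 2.9 Fr -1.5 Fz -3.1 t 22.8 False
cmd 104 act 103.7 r 23.8  Ft 3.1 Fr -1.8 Fz -2.2 t 23.1 False
cmd 112 act 107.2 r 24.4  Ft 9.9 Fr 1.5 Fz -2.2 t 23.4 False
cmd 120 act 108.0 r 24.5  Ft 21.8 Fr 3.8 Fz 1.1 t 23.7 False
cmd 122 act 108.2 r 24.5  Ft 24.9 Fr 4.1 Fz 2.0 t 23.9 False
rel [-0.22361694  0.34903674  0.59796679]
26.5667
```

View pics/wrist5.png

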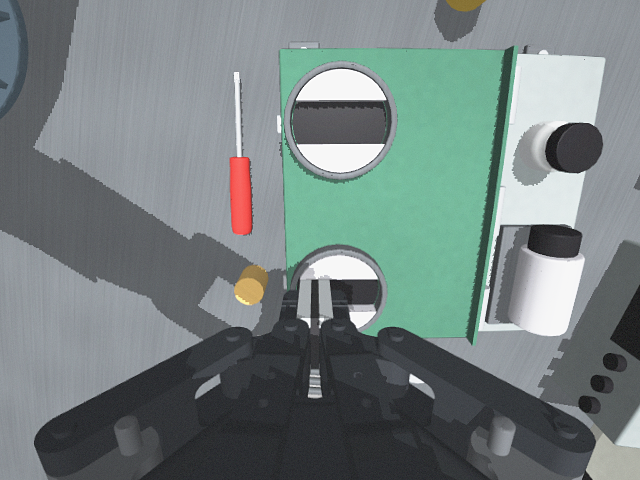

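View pics/side5.png

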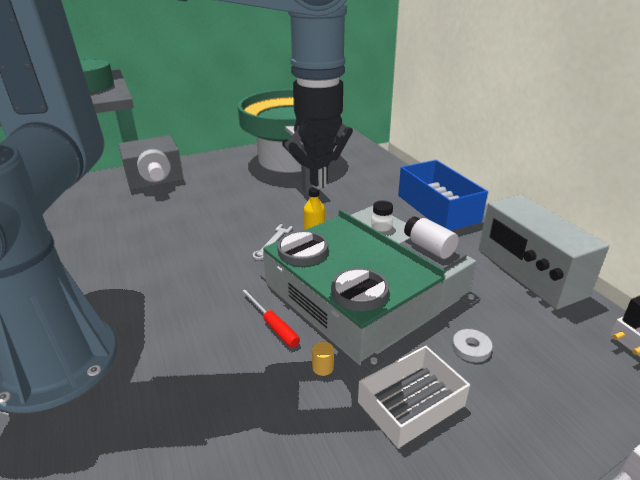

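Wrist view: the left slot (340,123) and right slot (340,290) both lie square to the front edge. In the side view the cover is flat, and the screwdriver (280,325), bushing (322,359), tray, gear, wrench, bottle and jar haven't moved. The hand is clear, so I'm handing in.

```bash
python3 - <<'E'
from h import *
r.pause(0.3); print(r.state()['contact_force'],np.abs(r.state()['qd']).max()); print(r.sign_off())
E
```

```text
[-0.05653993 -0.16122627  0.0101921 ] 0.003150474219014014
the job is handed in; nothing more can be done
None
```

I pushed the cover shut at the press spot, turned both fasteners clockwise to their hard stops, took the hand away and handed the job in at about 27 s of the 58 s. No verdict was reported.

- **Cover:** the push stopped with the fingertips 95 mm above the table, which is the height of the shut cover's face. In the last side picture the cover lies flat.
- **Fasteners:** both met their stops with the fingertips at about 107–108°, where the force rose from about 3–4 N to 25–29 N. In the last wrist picture both slots are square to the front edge; the right one is partly hidden by the gripper.
- **Loose things:** by eye in the last side picture all seven are where they were. I did not measure their positions again.
- **Hand:** before handing in it was about 300 mm above the table, with contact force near zero.

The position estimates for the right slot differed by about 5 mm between the wrist and side cameras. I used the fitted housing position instead, and the fingertips went into the slot without touching anything. No check failed.

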